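# Raise the photo stage by one counted turn of its handwheel

### The arm

A 6-joint arm with a two-finger parallel gripper is mounted at the origin on a cart in front of the work surface, level with it; the furniture and walls round the work are solid. World frame = base frame: x ahead of the robot, y to its left, z up, the work surface at z = 0. Lengths are in m, angles in rad, forces in N, time in s.
With the tool pointing down it reaches from about 0.275 to 0.85 m from the base axis. Payload 19 kg.
Tool frame: the origin (TCP) lies at the very end of the fingers, on their centre line; the grasp point (between the pads) lies ctrl.grip_depth behind it (ctrl.grip_depth is the distance from the TCP to the grasp point, in m); z points along the fingers, y is the line along which they close (so a half turn about z gives the same grasp; the last joint's range is limited). The gripper opens to 85 mm and grips with 20 to 120 N. Pads are 22 mm wide; open, the fingers measure 114 mm over their backs; the gripper's body (76 mm by 85 mm) begins 54 mm behind the grasp point. The pads swing forward as they close: fully open they stand 13 mm farther back than shut.
Start: joints at [-1.448, 0.15, 1.437, -0, 1.554, -0.134], TCP at [0.146, -0.556, 0.231] pointing down, gripper open.
Joint ranges: [-2.8, 2.8], [-0.68, 2.1], [0.12, 2.68], [-1.39, 4.53], [0.16, 2.79], [-2.81, 2.81]. Speed limits (rad/s): [1.89, 1.89, 2.22, 3.01, 3.01, 3.01].

### API

Orientations are given as a 3x3 rotation matrix whose columns are the frame's x, y, z axes.
In Python, from rig import ctrl, solver, read_camera, camera_model, job, nets gives the robot as it stands. Calls block until the motion is done:
- ctrl.move_pose(position, orientation): joint-space move of the TCP to a pose.
- ctrl.line_to(position, velocity=0.15, frame=None, f_stop=None): straight line of the TCP; frame=None keeps the orientation; velocity is the mean speed in m/s. With f_stop (N) it stops when the force on the tool has changed by that much, and returns True; else False.
- ctrl.move_joints(angles): joint-space move.
- ctrl.move_gripper(opening, squeeze=None): finger opening in m; squeeze is the grip in N (None keeps the last); returns when the fingers have stopped.
- ctrl.pause(seconds).
- solver.ik(position, orientation): joint angles nearest the present ones, or None.
- ctrl.get_obs(): the state.
- read_camera(name): name is "scene" or "top" or "wrist"; returns (picture, depth): 384x512x3 uint8, red, green, blue; 384x512 float32, m along the optical axis (not along the pixel's ray), 0 where there is no reading.
- camera_model(name): a dict with "fx", "fy", "cx", "cy" (pixels), "origin" and "attitude" of the camera in the world. Camera axes: x right, y up, looking along -z (the intrinsics and any distortion apply to the point x, -y, -z); pixel columns grow to the right and rows downward; lengths in m; the calibration is good to about 2 mm. A picture is of the moment at which its call begins: read the wrist's pose just before it. camera_model takes no time and is no camera call; for the wrist camera it gives the pose at the moment of the call.
A pose or a line that the arm cannot do raises ctrl.MotionError and nothing moves.
- job.hand_in(): hands the job in; it is judged then, once.
Trained networks look in the newest picture that a camera, given by its name, has taken for a name from the list of things; names that differ only in an ending like _2 or _b are one class to them, and where a whole thing is asked for, a point or a joint stands for the part that bears it (a point fixed in the world has none). Each returns a list of dicts, best first, with "p" (0 to 1); they miss things now and then, are a little off and sometimes report something else, mostly with a low value. They report only what shows in the picture. A call takes as long as a camera call.
- nets.outline_of(camera, thing): "region" (384x512 bool, what is visible of it).
- nets.tip_of(camera, thing): "xyz" ([x, y, z] in m, in the coordinates of the camera as it stood for that picture, good to about 4 mm: a listed point, or the origin of a listed thing).
The state is a dict: "time": time; "q": joint angles; "qd": joint speeds; "joint_efforts": joint torques, N m; "tcp_pos": TCP position; "eef_rot": TCP orientation; "contact_force": force on the tool from outside, world axes, zero at the start; "wrist_torque": the same for the moment, N m; "opening": finger opening in m; "finger_force": force on a finger pad.
Only numpy, scipy, OpenCV 4.12 (cv2) and the standard library are available. Lean on these libraries where they do the work, as an engineer would, in place of code of your own. Each camera call takes 0.05 s, during which the arm holds its last target. There are 200 camera calls.

### The job

For the next product shot the little photo stage has to come up by exactly one turn of its screw. Take the handwheel by its upright handle and turn it clockwise (seen from above) through its free play until you feel it bite, then one full turn more, counted from the bite and right to about a tenth of a turn, and let go. Hold it lightly and do not wrench the wheel, keep off the stage and the earbud case on it, and leave the mouse, calculator and stapler where they are.

Things in the scene. Friction and masses are not known exactly. Their poses are not given: they have to be found in the camera images.
- wheel_axis (a point): point on the handwheel's upright, fixed axis, 122 mm above the desk (level with the handle's grip). The wheel turns on a grey gearbox 86 x 86 mm, top 66 mm above the desk. Within 100 mm of this axis nothing but the handle stands higher than 112 mm. Clockwise from above raises the stage.
- stage_base: the whole lift, fixed to the desk: aluminium foot plate 116 x 300 x 22 mm (long along its y), gearbox and stage. Origin on the desk under the wheel axis; the plate runs from 58 mm along its +y to 242 mm along its -y; the stage is centred 170 mm along -y, z up.
- handwheel: dark steel handwheel with its handle: three spokes, rim of 12 mm round bar on a 45 mm radius, rim top 98 mm above the desk. Origin on the axis 80 mm above the desk; x axis from the axis to the handle. Loose on its screw; the screw stays where it is left. Anticlockwise it runs free, then meets a hard stop. It takes 90 N, squeeze of both fingers and pull added up; a 20 N grip is plenty.
- handle_grip (a point): middle of the round upright grey handle on the rim: 45 mm from the wheel axis, 124 mm above the desk, 19 mm across, reaching 101 to 149 mm above the desk. It revolves on its own pin: hold it from above at any yaw and carry it round without turning the wrist. Clockwise it first runs free (about 1 N) for 0.5 to 6 rad, unseen and different each time, then bites: about 8 N along the circle.
- stage_top (a point): centre of the white round stage plate's upper face (104 mm across), 66 mm above the desk at the start; a white earbud case stands loose on it (up to 90 mm above the desk). One turn of the screw raises it 2 mm, so it shows the bite too faintly to be of use: feel for it.
- stage: the white round stage plate; same point as stage_top
- mouse: black mouse, 110 x 63 x 40 mm, bystander; origin under its centre
- calculator: desk calculator, 125 x 81 x 15 mm, bystander; origin under its centre
- stapler: dark red stapler, 141 x 60 x 49 mm, bystander; origin under its centre
- earbud_case: white rounded earbud case, 49 x 57 x 22 mm, standing on the stage; origin under its centre

How it is judged:
On the way, in this order (a step that is already met when the one before it is completed fails the run):
1. the free play is taken up and the screw has begun to turn (stage risen 0.1 mm) (height (world z) of stage_top above 0.0661 m), for 0.05 s.
2. the screw has made nearly its whole turn (stage risen 1.76 mm) (height (world z) of stage_top above 0.06776 m), for 0.1 s.
At the end, for the whole second after the job is handed in: the screw has turned one full turn: the stage stands 2.0 mm higher than at the start, within 0.24 mm (an eighth of a turn); the wheel is at rest (height (world z) of stage_top between 0.06776 and 0.06824 m and angular speed of handwheel below 0.1 rad/s); the robot touches nothing.
It fails at once if the wheel is squeezed or wrenched: more than 90 N between fingers and wheel or handle, both fingers added up (contact force between the fingers and handwheel above 90 N).
It fails at once if the robot touches the stage or the case on it with more than 2 N (contact force between any of the fingers, the arm and stage above 2 N or contact force between any of the fingers, the arm and earbud_case above 2 N).
It fails at once if the mouse, calculator or stapler is moved by more than 15 mm (distance of any of mouse, calculator, stapler from where it was at the start of the episode above 0.015 m).
It fails at once if the case on the stage is shifted by more than 10 mm (distance of earbud_case from where it was at the start of the episode above 0.01 m).
It also fails if it takes over 64 s, if anything falls off the work surface, if the arm or the gripper's body presses on something with over 40 N, if the wrist force passes 120 N, or if a joint passes its speed limit or range.

## Working session

There is one attempt and no reset: what is moved stays moved. The work goes in short steps, each a Python script; the robot and the scene stay as the last script left them, time stands still between calls to the robot, and variables do not carry over. Pictures are saved under pics/ and viewed, at most 10 in all, crops included, and the job is handed in when it is done.

```bash
mkdir -p pics; ls; cat > h.py <<'E'
import numpy as np, cv2
from rig import ctrl, solver, read_camera, camera_model, job, nets
def snap(cam,fn=None):
    m=camera_model(cam); im,d=read_camera(cam)
    if fn: cv2.imwrite('pics/'+fn,im[:,:,::-1])
    return m,im,d
def w(m,p): return np.array(m["origin"])+np.array(m["attitude"])@np.array(p)
def find(m,cam,thing):
    return [(round(r["p"],2),w(m,r["xyz"]).round(4)) for r in nets.tip_of(cam,thing)[:2]]
E
python3 - <<'E'
from h import *
print(ctrl.grip_depth)
for c in("scene","top"):
    m,im,d=snap(c,c+'.png'); print(c,{k:np.round(v,3).tolist() for k,v in m.items() if k in("origin","fx")})
    for t in("wheel_axis","handle_grip","stage_base","handwheel","stage_top","mouse","calculator","stapler","earbud_case"): print(t,find(m,c,t))
o=ctrl.get_obs(); print(o["time"],o["contact_force"],o["eef_rot"])
E
```

```text
pics
0.0187
scene {'fx': 356.108, 'origin': [0.285, -0.581, 0.761]}
wheel_axis [(0.9, array([ 0.5378, -0.1042,  0.121 ]))]
handle_grip [(0.69, array([ 0.5517, -0.1357,  0.1221])), (0.51, array([ 0.5101, -0.2641,  0.0629]))]
stage_base [(0.56, array([ 0.5326, -0.0982,  0.0033]))]
handwheel [(0.98, array([ 0.5307, -0.0973,  0.0827])), (0.54, array([ 0.6064, -0.3226, -0.0044]))]
stage_top [(0.58, array([ 0.5113, -0.2673,  0.0646]))]
mouse [(0.82, array([ 0.4968, -0.3941, -0.0025]))]
calculator [(0.65, array([ 0.6414, -0.1736,  0.0047]))]
stapler [(0.76, array([ 0.6086, -0.3208, -0.0057]))]
earbud_case [(0.75, array([ 0.4997, -0.2728,  0.0663]))]
top {'fx': 405.428, 'origin': [0.425, -0.153, 0.914]}
wheel_axis [(0.57, array([ 0.5296, -0.1   ,  0.1221])), (0.29, array([ 0.556 , -0.1354,  0.1256]))]
handle_grip [(0.48, array([ 0.5552, -0.1368,  0.1238]))]
stage_base [(0.6, array([ 0.5388, -0.0969,  0.0013]))]
handwheel [(0.81, array([ 0.5379, -0.1026,  0.0798]))]
stage_top [(0.57, array([ 0.5144, -0.267 ,  0.0678]))]
mouse [(0.7, array([ 0.4989, -0.393 , -0.0062]))]
calculator [(0.94, array([ 0.6444, -0.1699, -0.0017]))]
stapler [(0.69, array([ 6.115e-01, -3.228e-01,  1.000e-04]))]
earbud_case [(0.98, array([ 0.5057, -0.2721,  0.0672]))]
1.0 [ 0.55421756  1.01564384 -0.45842945] [[ 9.67213304e-01  2.53965401e-01 -1.35072420e-05]
 [ 2.53965401e-01 -9.67213299e-01  9.46812508e-05]
 [ 1.09813778e-05 -9.50073375e-05 -9.99999995e-01]]
```

View pics/scene.png

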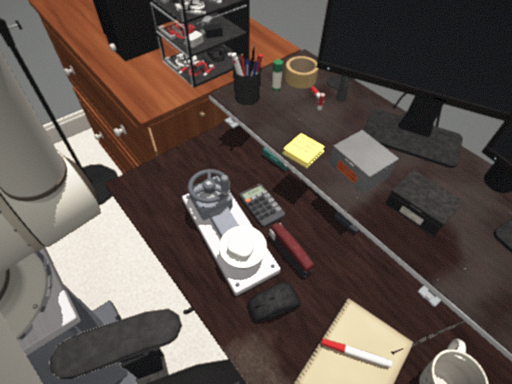

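View pics/top.png

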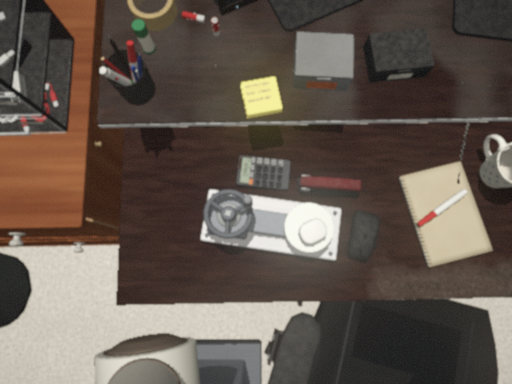

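The top view shows the wheel at about (230,215) and the stage at (312,228). The handle reports from both cameras agree to about 4 mm. I'll check from close up with the wrist camera.

```bash
python3 - <<'E'
from h import *
R=np.array([[1,0,0],[0,-1,0],[0,0,-1.]])
ctrl.move_pose([0.50,-0.12,0.30],R)
ctrl.pause(0.3)
m,im,d=snap("wrist","wr1.png")
for t in("wheel_axis","handle_grip","handwheel","stage_top"): print(t,find(m,"wrist",t))
# points from depth
v,u=np.nonzero(d>0); z=d[v,u]
P=np.stack([(u-m["cx"])/m["fx"]*z,-(v-m["cy"])/m["fy"]*z,-z],1)@np.array(m["attitude"]).T+m["origin"]
near=np.hypot(P[:,0]-.535,P[:,1]+.10)<.07
H=P[near&(P[:,2]>.143)&(P[:,2]<.155)]; print("handle top",len(H),H.mean(0) if len(H) else 0, H.min(0),H.max(0))
rim=P[near&(P[:,2]>.093)&(P[:,2]<.1)]
from scipy.optimize import least_squares
s=rim[np.hypot(rim[:,0]-.535,rim[:,1]+.1)>.037]
f=least_squares(lambda p:np.hypot(s[:,0]-p[0],s[:,1]-p[1])-.045,[.535,-.1],loss='soft_l1',f_scale=.003); print("rim",len(s),f.x,np.std(f.fun), rim.min(0),rim.max(0))
o=ctrl.get_obs(); print(o["time"],o["contact_force"],o["tcp_pos"],d.shape)
E
```

```text
wheel_axis [(0.62, array([ 0.5346, -0.0995,  0.123 ]))]
handle_grip [(0.79, array([ 0.5563, -0.1418,  0.1262]))]
handwheel [(0.84, array([ 0.5373, -0.1017,  0.0796]))]
stage_top [(0.86, array([ 0.5141, -0.265 ,  0.062 ]))]
handle top 262 [ 0.55647912 -0.13936597  0.14692342] [ 0.54693742 -0.14803741  0.14304597] [ 0.56442976 -0.13125309  0.14965649]
rim 2227 [ 0.53663685 -0.09959711] 0.0033578176077207053 [ 0.48591467 -0.14953655  0.09300663] [ 0.58602183 -0.04899488  0.09999098]
3.5833 [-0.45518779  0.31469656 -1.05994704] [ 0.4999956  -0.12002045  0.29998918] (384, 512)
```

View pics/wr1.png

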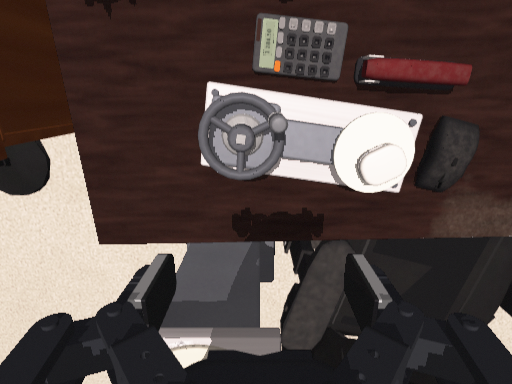

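The wrist view confirms it: handle at pixel (278,123), hub at (240,138). Next I'll grip lightly and make a short test turn of 0.4 rad, which is inside the minimum free play.

```bash
cat >> h.py <<'E'
R=np.array([[1,0,0],[0,-1,0],[0,0,-1.]])
C=np.array([.5364,-.0997]); Z=.117
def tr(F,a): # tangential (clockwise-opposing positive) and radial (outward) tool force
    return F[0]*np.sin(a)*-1+F[1]*np.cos(a), F[0]*np.cos(a)+F[1]*np.sin(a)
E
python3 - <<'E'
from h import *
h=np.array([.5561,-.1393])
ctrl.move_gripper(.055,20)
ctrl.move_pose([*h,.19],R); ctrl.pause(.3)
B=np.mean([ctrl.get_obs()["contact_force"] for _ in range(5) if ctrl.pause(.05) is None],0); print("bias",B)
print(ctrl.line_to([*h,Z],.1,f_stop=8))
ctrl.move_gripper(.0,20); ctrl.pause(.3)
o=ctrl.get_obs(); print(o["time"],o["opening"],o["finger_force"],o["contact_force"]-B,o["tcp_pos"])
np.save('B.npy',B)
p=o["tcp_pos"][:2]; r=np.hypot(*(p-C)); a=np.arctan2(*(p-C)[::-1]); print(r,a)
for i in range(4):
    a-=.1; ctrl.line_to([*(C+r*np.array([np.cos(a),np.sin(a)])),Z],.03)
    o=ctrl.get_obs(); print(round(a,3),round(o["time"],2),np.round(o["contact_force"]-B,2),np.round(tr(o["contact_force"]-B,a),2),o["opening"],o["finger_force"])
E
```

```text
bias nan
False
6.7083 0.017802556662869107 22.127816062420607 [nan nan nan] [ 0.55623179 -0.13933724  0.11728921]
0.0443216706029658 -1.1068829245662979
-1.207 7.0 [nan nan nan] [nan nan] 0.01827546558726528 22.13516492047347
-1.307 7.3 [nan nan nan] [nan nan] 0.01777411027572952 22.1310676576104
-1.407 7.6 [nan nan nan] [nan nan] 0.01797086935006974 22.12590564158745
-1.507 7.9 [nan nan nan] [nan nan] 0.01768929028728112 22.118106259731576
  return _methods._mean(a, axis=axis, dtype=dtype,
  ret = ret.dtype.type(ret / rcount)
```

```bash
cat >> h.py <<'E'
import json,os
def rd(n=4):
    L=[]
    for _ in range(n): ctrl.pause(.02); L.append(ctrl.get_obs()["contact_force"])
    return np.mean(L,0)
def go(a,r,da,v=.05,C=C):
    a-=da; ctrl.line_to([*(C+r*np.array([np.cos(a),np.sin(a)])),Z],v)
    o=ctrl.get_obs(); F=rd(); t,ra=tr(F,a); p=np.array(o["tcp_pos"][:2])-C
    print(round(a,3),"t%.2f"%o["time"],F.round(1),"tan %.1f rad %.1f ff %.0f ang %.3f"%(t,ra,o["finger_force"],np.arctan2(p[1],p[0])))
    return a,t,ra
E
python3 - <<'E'
from h import *
a=-1.507; r=.0443; k=0
F=rd(); print(F.round(2),np.round(tr(F,a),2))
for i in range(10):
    a,t,ra=go(a,r,.15)
    k=k+1 if t>4.5 else 0
    if k==2 or abs(ra)>20: break
E
```

```text
[-0.79  1.64  5.42] [-0.69 -1.69]
-1.657 t8.25 [-0.6  1.8  5.5] tan -0.8 rad -1.7 ff 22 ang -1.657
-1.807 t8.60 [-0.4  0.6  5.5] tan -0.5 rad -0.5 ff 22 ang -1.806
-1.957 t8.95 [-0.5  0.8  5.7] tan -0.8 rad -0.5 ff 22 ang -1.955
-2.107 t9.30 [-1.2 -0.5  5.9] tan -0.8 rad 1.1 ff 22 ang -2.104
-2.257 t9.65 [-1.8 -0.7  6.2] tan -0.9 rad 1.7 ff 22 ang -2.253
-2.407 t10.00 [-2.7 -1.6  7.5] tan -0.6 rad 3.0 ff 22 ang -2.403
-2.557 t10.35 [-4.3 -2.5  7.9] tan -0.3 rad 4.9 ff 22 ang -2.553
-2.707 t10.70 [-6.2 -2.3  9.6] tan -0.5 rad 6.6 ff 22 ang -2.704
-2.857 t11.05 [-7.5 -1.7 10.7] tan -0.5 rad 7.7 ff 23 ang -2.855
-3.007 t11.40 [-9.4 -0.8 12.3] tan -0.5 rad 9.4 ff 23 ang -3.007
```

Radial pull grows on the far side because the centre estimate is slightly off. I'll let the radius follow that force while turning on to the bite.

```bash
cat >> h.py <<'E'
def turn(a,r,aend,bite=True,da=.15):
    k=0; log=[]
    while a-aend>1e-4:
        a,t,ra=go(a,r,min(da,a-aend))
        r+=float(np.clip(ra*8e-5,-3e-4,3e-4)); log.append((a,t))
        if bite:
            k=k+1 if t>4.5 else 0
            if k==2: break
        if abs(ra)>20 or t>25: print("ABORT"); break
    print("end a=%.4f r=%.5f"%(a,r)); return a,r
E
python3 - <<'E'
from h import *
turn(-3.007,.0445,-3.007-3.6)
E
```

```text
-3.157 t11.75 [-9.3  0.9 12.4] tan -0.8 rad 9.4 ff 23 ang 3.125
-3.307 t12.10 [-8.1  2.1 11.9] tan -0.8 rad 8.4 ff 23 ang 2.973
-3.457 t12.45 [-6.6  3.1 11.2] tan -0.9 rad 7.2 ff 23 ang 2.822
-3.607 t12.80 [-5.1  3.  10.4] tan -0.4 rad 5.9 ff 23 ang 2.670
-3.757 t13.15 [-3.4  3.   9.1] tan -0.5 rad 4.5 ff 22 ang 2.519
-3.907 t13.51 [-1.5  2.8  7.9] tan -1.0 rad 3.0 ff 22 ang 2.368
-4.057 t13.87 [-0.3  2.2  7. ] tan -1.1 rad 1.9 ff 22 ang 2.217
-4.207 t14.22 [0.3 1.3 6.7] tan -0.8 rad 1.0 ff 22 ang 2.066
-4.357 t14.58 [0.7 0.9 6.6] tan -0.9 rad 0.6 ff 22 ang 1.915
-4.507 t14.94 [0.9 0.3 6.6] tan -0.9 rad 0.1 ff 22 ang 1.764
-4.657 t15.30 [ 0.8 -0.6  6.3] tan -0.8 rad -0.6 ff 22 ang 1.613
-4.807 t15.66 [ 0.6 -1.   6.3] tan -0.7 rad -0.9 ff 22 ang 1.463
-4.957 t16.02 [ 0.3 -1.5  6.8] tan -0.7 rad -1.3 ff 22 ang 1.313
-5.107 t16.38 [-0.2 -1.8  6.1] tan -0.5 rad -1.7 ff 22 ang 1.162
-5.257 t16.73 [ 0.3 -1.6  6.4] tan -1.1 rad -1.2 ff 22 ang 1.012
-5.407 t17.09 [ 0.2 -1.6  6.2] tan -1.1 rad -1.1 ff 22 ang 0.862
-5.557 t17.45 [-1.1 -1.9  6. ] tan -0.6 rad -2.1 ff 22 ang 0.713
-5.707 t17.81 [-1.  -1.5  5.5] tan -0.8 rad -1.7 ff 22 ang 0.563
-5.857 t18.16 [-1.7 -1.2  6.1] tan -0.4 rad -2.1 ff 22 ang 0.414
-6.007 t18.51 [-2.  -1.4  6.3] tan -0.8 rad -2.3 ff 22 ang 0.264
-6.157 t18.86 [-1.9  1.2  6.1] tan 1.4 rad -1.7 ff 22 ang 0.124
-6.307 t19.21 [-2.   3.5  6.5] tan 3.4 rad -2.1 ff 22 ang -0.019
-6.457 t19.56 [-0.8  4.1  6.5] tan 3.9 rad -1.5 ff 22 ang -0.168
-6.607 t19.91 [-0.7  4.3  6.3] tan 3.8 rad -2.1 ff 22 ang -0.316
end a=-6.6070 r=0.04472
```

Resistance rose from about -0.8 N to a plateau of +3.9 N, starting near a = -6.0 and flat by -6.3. I'll go on a little to confirm that this is the bite and that it persists.

```bash
python3 - <<'E'
from h import *
turn(-6.607,.04472,-8.707,bite=False)
E
```

```text
-6.757 t20.26 [0.2 4.5 5.9] tan 4.1 rad -1.9 ff 22 ang -0.466
-6.907 t20.61 [0.3 4.  5.7] tan 3.5 rad -2.1 ff 22 ang -0.614
-7.057 t20.96 [1.8 4.  5.1] tan 4.1 rad -1.5 ff 22 ang -0.763
-7.207 t21.31 [2.3 3.8 5.2] tan 4.2 rad -1.7 ff 22 ang -0.913
-7.357 t21.66 [3.4 3.2 5.4] tan 4.5 rad -1.2 ff 22 ang -1.063
-7.507 t22.01 [3.6 2.1 5.5] tan 4.1 rad -0.8 ff 22 ang -1.214
-7.657 t22.36 [4.2 1.4 5.6] tan 4.4 rad -0.5 ff 22 ang -1.364
-7.807 t22.71 [4.4 0.6 5.7] tan 4.4 rad -0.4 ff 22 ang -1.515
-7.957 t23.06 [ 4.3 -0.9  5.9] tan 4.3 rad 0.4 ff 22 ang -1.664
-8.107 t23.41 [ 3.6 -1.7  5.9] tan 3.9 rad 0.7 ff 22 ang -1.814
-8.257 t23.76 [ 3.1 -2.6  6.3] tan 3.9 rad 1.2 ff 22 ang -1.963
-8.407 t24.11 [ 2.7 -3.   6.5] tan 3.9 rad 1.1 ff 22 ang -2.112
-8.557 t24.46 [ 2.1 -3.7  6.5] tan 4.0 rad 1.5 ff 22 ang -2.262
-8.707 t24.81 [ 1.4 -4.1  6.6] tan 4.0 rad 1.7 ff 22 ang -2.411
end a=-8.7070 r=0.04444
```

The resisting force turns with the wheel and stays at about 4 N when stopped, so the bite is real, at a ≈ -6.12. I'll finish the full turn to a = -12.40.

```bash
python3 - <<'E'
from h import *
a,r=turn(-8.707,.04444,-12.40,bite=False)
ctrl.pause(.3); o=ctrl.get_obs(); print(o["time"],o["tcp_pos"],o["opening"])
ctrl.move_gripper(.05); ctrl.pause(.2)
p=np.array(o["tcp_pos"]); ctrl.line_to([p[0],p[1],.2],.1)
ctrl.move_pose([.50,-.12,.30],R); ctrl.pause(.2)
m,im,d=snap("wrist","wr2.png")
for t in("handle_grip","wheel_axis","stage_top","earbud_case"): print(t,find(m,"wrist",t))
v,u=np.nonzero(d>0); z=d[v,u]
P=np.stack([(u-m["cx"])/m["fx"]*z,-(v-m["cy"])/m["fy"]*z,-z],1)@np.array(m["attitude"]).T+m["origin"]
H=P[(np.hypot(P[:,0]-.535,P[:,1]+.10)<.07)&(P[:,2]>.143)&(P[:,2]<.155)]; print(len(H),H.mean(0)); e=H.mean(0)[:2]-C; print("handle ang",np.arctan2(e[1],e[0]),np.hypot(*e))
print(ctrl.get_obs()["time"])
E
```

```text
-8.857 t25.16 [ 0.3 -4.7  7.3] tan 4.1 rad 2.3 ff 22 ang -2.560
-9.007 t25.51 [-0.8 -5.1  7.9] tan 4.3 rad 2.8 ff 22 ang -2.710
-9.157 t25.86 [-1.2 -4.1  8.2] tan 3.6 rad 2.3 ff 22 ang -2.860
-9.307 t26.21 [-2.5 -4.2  8.7] tan 3.9 rad 3.0 ff 22 ang -3.010
-9.457 t26.56 [-2.4 -4.4  8.9] tan 4.4 rad 2.3 ff 22 ang 3.122
-9.607 t26.91 [-3.3 -3.6  9.6] tan 4.2 rad 2.6 ff 22 ang 2.972
-9.757 t27.26 [-4.1 -3.1  9.6] tan 4.2 rad 2.8 ff 22 ang 2.821
-9.907 t27.61 [-3.2 -2.8 10. ] tan 4.0 rad 1.6 ff 22 ang 2.671
-10.057 t27.97 [-4.1 -1.9 10.1] tan 3.9 rad 2.2 ff 23 ang 2.520
-10.207 t28.32 [-4.  -2.  10.3] tan 4.2 rad 1.4 ff 23 ang 2.369
-10.357 t28.68 [-3.9 -1.6 10.3] tan 4.1 rad 1.0 ff 23 ang 2.218
-10.507 t29.04 [-4.1 -1.4 10.5] tan 4.3 rad 0.7 ff 23 ang 2.067
-10.657 t29.40 [-4.  -0.9 11. ] tan 4.1 rad 0.5 ff 23 ang 1.916
-10.807 t29.76 [-3.8 -0.4 11.1] tan 3.8 rad 0.3 ff 23 ang 1.766
-10.957 t30.12 [-3.7  0.6 10.5] tan 3.7 rad 0.7 ff 23 ang 1.615
-11.107 t30.48 [-4.   0.2 10.6] tan 4.0 rad -0.3 ff 23 ang 1.465
-11.257 t30.83 [-3.7  0.8 10.7] tan 3.8 rad -0.1 ff 23 ang 1.314
-11.407 t31.19
[... 219 characters left out ...]
7 rad -1.3 ff 23 ang 0.714
-12.007 t32.62 [-3.4  2.4  9.7] tan 3.9 rad -1.6 ff 22 ang 0.563
-12.157 t32.98 [-3.3  2.8  9.3] tan 3.9 rad -1.9 ff 22 ang 0.414
-12.307 t33.34 [-2.9  3.   8.8] tan 3.6 rad -2.0 ff 22 ang 0.264
-12.4 t33.66 [-2.   4.3  8.8] tan 4.6 rad -1.2 ff 22 ang 0.174
end a=-12.4000 r=0.04567
34.025 [ 0.5812467  -0.09183815  0.11712004] 0.017906251955068012
handle_grip [(0.83, array([ 0.5835, -0.0898,  0.1262]))]
wheel_axis [(0.71, array([ 0.5366, -0.1035,  0.123 ]))]
stage_top [(0.65, array([ 0.5135, -0.2668,  0.0669]))]
earbud_case [(0.85, array([ 0.4998, -0.2758,  0.0704]))]
291 [ 0.58058036 -0.09246089  0.14687246]
handle ang 0.16241031040765327 0.0447695117536413
36.6583
```

View pics/wr2.png

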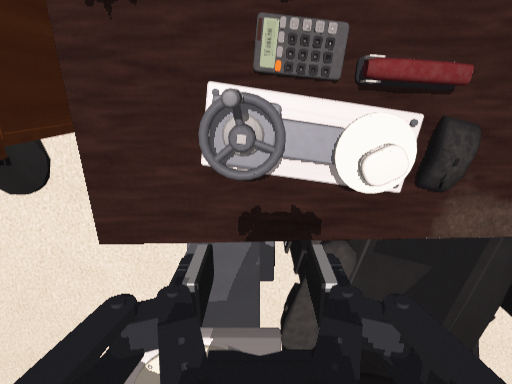

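The handle is now at pixel (232,98), a measured angle of 0.162 rad, so it followed the gripper without lag. The case, mouse, calculator and stapler are unmoved, and the gripper is clear, so I'm handing in.

```bash
python3 -c "
from h import *
print(job.hand_in())"
```

```text
the job is handed in; nothing more can be done
None
```

I turned the handwheel clockwise through its free play, then one full turn from the felt bite (uncertain by under about 0.2 rad, or 0.03 turn), let go with the case and bystanders undisturbed, and handed the job in; no verdict came back.

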